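# Seat the zero-setting master in the gauge stand and hold it home

## Task

Take the red-handled setting master out of the blue tray and put it into the bayonet seat of the green gauge stand, its two brass lugs going down through the slots. Push it down against the spring until its flange is flush on the seat, twist it a quarter turn clockwise (seen from above) to bring the lugs under the lips, and finish while still gripping it and pressing it fully home, flange flush, so that the gauge can take its zero: do not let go. Leave the other plugs in the tray and the instruments on the table as they are.

Things in the scene. Friction and masses are not known exactly. Their poses are not given: they have to be found in the camera images.
- red_master: Setting master, 67 mm tall, about 0.2 kg, standing upright in the tray. Origin: centre of its foot, z up. Steel stem 28 mm in diameter (z 0 to 24); two brass lugs at the foot along its x axis, together a bar 42 mm long (x), 10 mm wide (y), z 0 to 7 mm. A half turn about z makes no difference.
- red_grip (a point): Point on the master's axis, 53 mm above its foot, in its red upright grip plate: z 29 to 67 mm, 40 mm long along x (in line with the lugs), 14 mm thick (y), white line along x on top. Take it by the 14 mm; fingertips at or above 32 mm over the foot clear the flange.
- red_flange (a point): Centre of the underside of the master's round steel flange, 24 mm above its foot; flange 48 mm in diameter, 5 mm thick. The flange rests on the seat block's top when the master is home.
- lug_tip (a point): End of one of the master's two lugs: 21 mm along its x axis from its axis, 3.5 mm above its foot. The other lug is its mirror image.
- tray: Blue open tray, fixed: 150 mm (x) by 330 mm (y), walls 35 mm high and 4 mm thick, inner floor 4 mm above the table. Origin under its centre. The three plugs stand in a row along its y axis, about 90 mm apart, in any order.
- grey_plug: Grey round-handled plug, loose in the tray, no lugs, 53 mm tall, flange 48 mm in diameter; origin at the centre of its foot. Leave standing.
- green_plug: Green round-handled plug, otherwise like the grey one. Leave standing.
- stand: Fixed gauge stand. Origin on the vertical axis of its bayonet seat at table level, z up. Green base 28 mm high, x -60 to 120, y -130 to 60 mm. The seat is a steel block 64 mm square round that axis, top 70 mm above the table. In its mouth two slots run along the stand's x axis (red marks); the lugs lie along its y axis (yellow marks) after the quarter turn.
- seat (a point): Centre of the seat's mouth, level with the block's top; axes as the stand's. Round bore 33 mm in diameter, slots 47 mm end to end, 15 mm wide. Lips 12 mm thick, below them a pocket 48 mm wide where the lugs turn (foot over 19 mm below the top; home is 24). Stops allow about 95 degrees clockwise from above; the other way they block within about 15.
- column_top (a point): Top of the stand's fixed column, 20 mm in diameter, at x 98, y -102 mm in the stand's frame, 190 mm above the table; a small gauge sits beside it (to y -172 mm, 110 to 186 mm above the table). Carry things over it or pass in front of it.
- plunger (a joint): Brass spring plunger in the seat, 23 mm in diameter: 0 when up (face 12 mm below the block's top), grows as pressed, 0.012 m when the master is home. Pushes up with 2 N at 0 and 0.7 N more per mm, some 10.5 N at home; turned but not pressed, it lifts the master 5 mm until the lugs meet the lips.
- dial_white: White-faced dial indicator lying behind, 58 mm in diameter, 17 mm thick; origin under the centre. Leave alone.
- dial_yellow: Yellow-faced dial indicator lying behind, 44 mm in diameter; origin under the centre. Leave alone.
- ring_gauge: Steel ring 64 mm in diameter, 20 mm high, lying behind; origin under the centre. Leave alone.
- digital_gauge: Black digital gauge with a green display, 50 by 75 mm, 22 mm high, lying behind; origin under the centre. Leave alone.
There are look-alikes about, which are no part of the job. What is shaped like the red_master but purple is not meant.

How it is judged:
On the way, in this order (a step that is already met when the one before it is completed fails the run):
1. the red master is gripped and lifted clear of the tray (z of red_master in the frame of tray above 0.045 m and contact force between the fingers and red_master above 1 N), for 0.1 s.
2. it is pushed down into the seat with its lugs through the slots, pressing the spring (horizontal distance between red_master and seat below 0.006 m and z of red_master in the frame of seat below -0.0195 m and angle between the x axis of red_master and the x axis of stand, either way round below 0.5 rad and value of joint plunger above 0.007 m), for 0.05 s.
At the end, for the whole second after the job is handed in: The red master is in the seat (5 mm, upright to 0.1 rad), turned to within 15 degrees of the quarter turn, pressed down on the spring with its flange within 2.5 mm of flush (plunger down over 9 mm), at rest and gripped by the fingers (over 2 N) through the last second (horizontal distance between red_master and seat below 0.005 m and z of red_master in the frame of seat below -0.0215 m and angle between the x axis of red_master and the y axis of stand, either way round below 0.26 rad and angle between red_master's own z axis and vertical below 0.1 rad and value of joint plunger above 0.009 m and contact force between the fingers and red_master above 2 N and linear speed of red_master below 0.02 m/s); the arm keeps its last pose, push and grip.
It fails at once if another plug is pulled about or tipped over in the tray (distance of any of grey_plug, green_plug from where it was at the start of the episode above 0.03 m or angle between any of grey_plug, green_plug's own z axis and vertical above 0.5 rad).
It fails at once if an instrument on the table is disturbed (distance of any of dial_white, dial_yellow, ring_gauge, digital_gauge from where it was at the start of the episode above 0.03 m).
It fails at once if the master is twisted the wrong way (anticlockwise from above) in the seat (z of red_master in the frame of seat below -0.0195 m and horizontal distance between red_master and seat below 0.008 m and ((x of lug_tip in the frame of seat above 0.008 m and y of lug_tip in the frame of seat above 0.012 m) or (x of lug_tip in the frame of seat below -0.008 m and y of lug_tip in the frame of seat below -0.012 m))).
It also fails if it takes over 53 s, if anything falls off the work surface, if the arm or the gripper's body presses on something with over 40 N, if the wrist force passes 120 N, or if a joint passes its speed limit or range.

## Robot

A 7-joint arm with a two-finger parallel gripper is mounted at the origin on the work surface. World frame = base frame: x ahead of the robot, y to its left, z up, the work surface at z = 0. Lengths are in m, angles in rad, forces in N, time in s.
With the tool pointing down it reaches from about 0.425 to 0.875 m from the base axis. Payload 4.7 kg.
Tool frame: the origin (TCP) lies at the very end of the fingers, on their centre line; the grasp point (between the pads) lies 19 mm behind it; z points along the fingers, y is the line along which they close (so a half turn about z gives the same grasp; the last joint's range is limited). The gripper opens to 87 mm and grips with 3 to 60 N. Pads are 19 mm wide; open, the fingers measure 117 mm over their backs; the gripper's body (75 mm by 190 mm) begins 51 mm behind the grasp point.
Start: joints at [-1.178, 0.321, -0.07, 1.45, 0.023, 1.371, -0.057], TCP at [0.24, 0.604, 0.223] pointing down, gripper open.
Joint ranges: [-2.86, 2.86], [-0.3, 2.09], [-1.38, 1.24], [0.06, 2.45], [-1.56, 4.7], [0.09, 2.05], [-2.69, 2.69]. Speed limits (rad/s): [2.57, 2.57, 3.14, 3.14, 3.14, 3.14, 3.14].

## Interface

Orientations are given as a unit quaternion [w, x, y, z].
In Python, from rig import manip, hand, optics, ticket gives the robot as it stands. The module is installed in compiled form; this text tells all that it offers. Calls block until the motion is done:
- manip.reach(position, orientation): joint-space move of the TCP to a pose.
- manip.move_l(position, rotation=None, max_speed=0.15): straight line of the TCP; rotation=None keeps the orientation; max_speed is the mean speed in m/s.
- manip.movej(angles): joint-space move.
- hand.grip(opening): finger opening in m; the grip force is fixed at half the most; returns when the fingers have stopped.
- manip.hold(seconds).
- manip.ik(position, orientation): joint angles nearest the present ones, or None.
- manip.observe(): the state.
- optics.camera(name): name is "side" or "top" or "wrist"; returns the picture (384x512x3 uint8, blue, green, red); there is no depth.
- optics.camera_model(name): a dict with "fx", "fy", "cx", "cy" (pixels), "R" (3x3) and "t" (3): a world point X has camera coordinates R X + t; the wrist camera has in their place "T_tool_cam" (4x4, takes a point from camera to tool coordinates, whose origin is the TCP and whose axes are the flange's). Camera axes: x right, y down, z forward; pixel columns grow to the right and rows downward; lengths in m; the calibration is good to about 2 mm. A picture is of the moment at which its call begins: read the wrist's pose just before it. camera_model takes no time and is no camera call.
A pose or a line that the arm cannot do raises manip.Unreachable and nothing moves.
- ticket.finish_job(): hands the job in; it is judged then, once.
The state is a dict: "time_s": time; "qpos": joint angles; "joint_vel": joint speeds; "tau": joint torques, N m; "tcp_pos": TCP position; "eef_rot": TCP orientation; "force": force on the tool from outside, world axes, zero at the start; "moment": the same for the moment, N m; "opening": finger opening in m; "finger_force": force on a finger pad.
Only numpy, scipy, OpenCV 4.12 (cv2) and the standard library are available. Lean on these libraries where they do the work, as an engineer would, in place of code of your own. Each camera call takes 0.05 s, during which the arm holds its last target. There are 200 camera calls.

## Working session

There is one attempt and no reset: what is moved stays moved. The work goes in short steps, each a Python script; the robot and the scene stay as the last script left them, time stands still between calls to the robot, and variables do not carry over. Pictures are saved under pics/ and viewed, at most 10 in all, crops included, and the job is handed in when it is done.

```bash
mkdir -p pics; ls
python3 - <<'E'
from rig import manip, hand, optics, ticket
import cv2, numpy as np
a=optics.camera("top"); b=optics.camera("side")
cv2.imwrite("pics/top.png",cv2.resize(a,(800,600),interpolation=cv2.INTER_CUBIC));cv2.imwrite("pics/side.png",cv2.resize(b,(800,600),interpolation=cv2.INTER_CUBIC))
cv2.imwrite("top_raw.png",a)
for n in("top","side","wrist"): print(n,{k:np.round(v,4).tolist() for k,v in optics.camera_model(n).items()})
o=manip.observe();print(o)
E
```

```text
pics
top {'fx': 351.7597, 'fy': 351.7597, 'cx': 265.7053, 'cy': 190.0447, 'R': [[0.0075, -1.0, -0.0017], [-0.9961, -0.0073, -0.0878], [0.0877, 0.0024, -0.9961]], 't': [0.0447, 0.6405, 0.942]}
side {'fx': 430.5937, 'fy': 430.5937, 'cx': 256.4779, 'cy': 194.0847, 'R': [[-0.9958, -0.0912, -0.0004], [-0.0636, 0.6967, -0.7145], [0.0655, -0.7115, -0.6996]], 't': [0.6078, 0.0946, 1.3101]}
wrist {'fx': 299.5574, 'fy': 299.5574, 'cx': 255.1941, 'cy': 195.891, 'T_tool_cam': [[-0.0, -0.9527, -0.3038, 0.0841], [1.0, 0.0002, -0.0008, -0.0001], [0.0008, -0.3038, 0.9527, -0.1602], [0.0, 0.0, 0.0, 1.0]]}
{'time_s': 0.1, 'qpos': array([-1.17790038,  0.32174364, -0.0700777 ,  1.4515484 ,  0.02263422,
        1.37082233, -0.05689237]), 'joint_vel': array([ 0.00020716, -0.00216631,  0.0003686 , -0.00262979, -0.00201852,
       -0.00045127,  0.00019964]), 'tau': array([-3.81511600e-04, -4.92576170e+01, -4.05691797e-01, -3.13398314e+01,
       -6.40158006e-02,  3.94824904e-02,  7.34690730e-05]), 'tcp_pos': array([0.24024695, 0.60343163, 0.22157656]), 'eef_rot': array([-9.89792512e-05,  1.88250140e-01,  9.82120732e-01, -8.62016797e-04]), 'force': array([ 0.63469139, -0.60245728, -0.02772442]), 'moment': array([-0.00580911, -0.05225434,  0.05336586]), 'finger_force': 0.0, 'opening': 0.08706950367229979}
```

View pics/top.png

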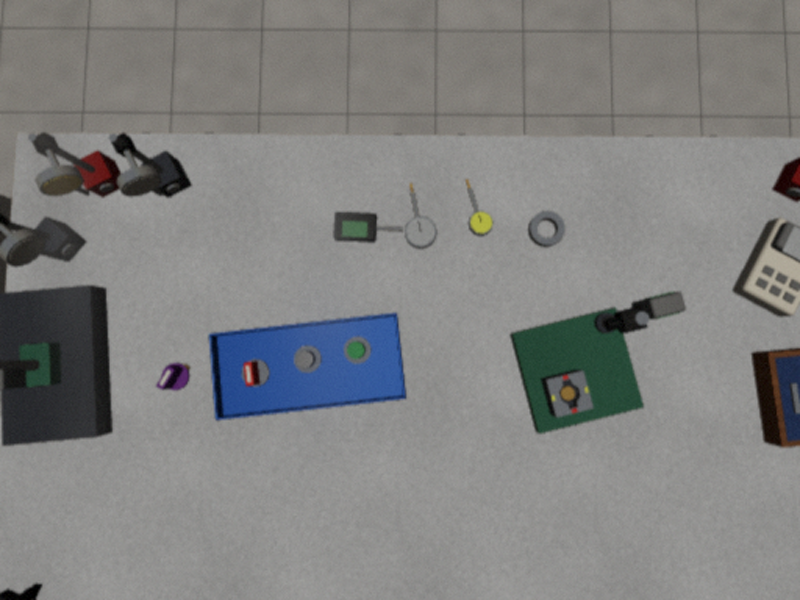

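View pics/side.png

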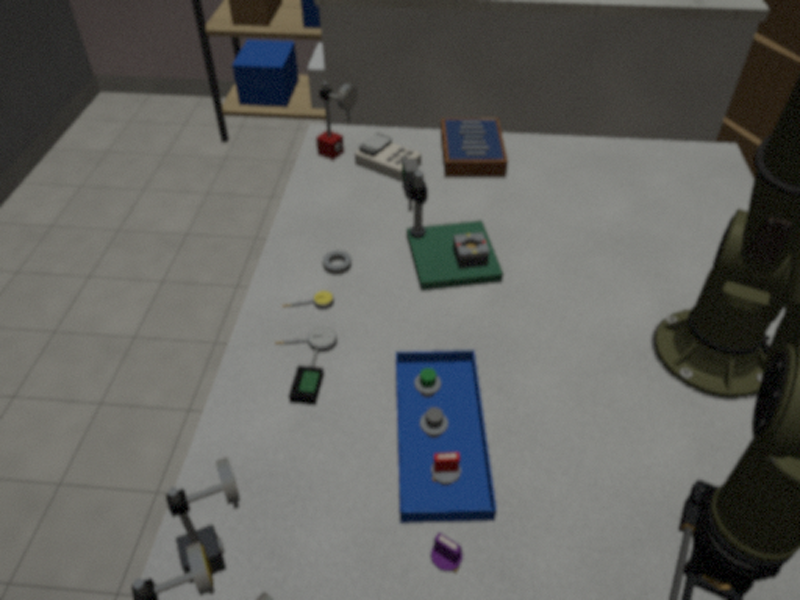

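Top view: the red master is the red plate at (251,373) in the tray. The purple look-alike is at (174,376), outside the tray. The seat is at (568,394). Next is a wrist close-up above the master.

```bash
cat > h.py <<'E'
from rig import manip, hand, optics, ticket
import cv2, numpy as np
from scipy.spatial.transform import Rotation as Rn
def down(psi): return [0,np.cos(psi/2),np.sin(psi/2),0]
def ray(name,uv,z,obs=None):
    m=optics.camera_model(name); d=np.array([(uv[0]-m["cx"])/m["fx"],(uv[1]-m["cy"])/m["fy"],1])
    if name=="wrist":
        q=obs["eef_rot"]; R=Rn.from_quat([q[1],q[2],q[3],q[0]]).as_matrix(); T=np.array(m["T_tool_cam"])
        c=R@T[:3,3]+obs["tcp_pos"]; d=R@T[:3,:3]@d
    else:
        R=np.array(m["R"]); c=-R.T@np.array(m["t"]); d=R.T@d
    return c+d*(z-c[2])/d[2]
def snap(name,path=None):
    o=manip.observe(); a=optics.camera(name)
    np.save("obs.npy",{k:o[k] for k in("tcp_pos","eef_rot")},allow_pickle=True)
    if path: cv2.imwrite(path,a)
    return a,o
E
python3 - <<'E'
from h import *
s=.64
mp=ray("top",(251*s,373*s),.071); st=ray("top",(568*s,394*s),.07)
print("master",mp,"seat",st)
print("yaw marks",[ray("top",(u*s,v*s),.07) for u,v in((565,377),(573,411))])
for psi in np.radians([-180,-150,-120,-90,-60,-30,0,30,60,90,120,150]):
    q=[]
    for p in (mp,st):
        r=manip.ik([p[0],p[1],.19],down(psi)); q.append(None if r is None else np.round(r,2).tolist())
    print(np.degrees(psi).round(),q)
E
```

```text
master [0.50707874 0.32216316 0.071     ] seat [ 0.47643131 -0.20586547  0.07      ]
yaw marks [array([ 0.50440413, -0.2013404 ,  0.07      ]), array([ 0.44863429, -0.21367988,  0.07      ])]
-180.0 [[-0.7, 0.23, 0.1, 1.63, -0.02, 1.28, 0.98], [-0.41, 0.06, 0.8, 1.84, -0.05, 1.26, 1.98]]
-150.0 [[-0.67, 0.23, 0.06, 1.63, -0.02, 1.28, 1.5], [-0.54, 0.07, 0.94, 1.85, -0.06, 1.26, 2.51]]
-120.0 [[-0.62, 0.23, 0.01, 1.63, -0.0, 1.28, 2.01], None]
-90.0 [[-0.58, 0.23, -0.04, 1.62, 0.01, 1.28, 2.52], [-0.78, 0.1, 1.22, 1.85, -0.1, 1.26, -2.68]]
-60.0 [[0.35, 0.57, -1.31, 1.59, 0.56, 1.42, 2.65], [-0.64, 0.08, 1.06, 1.85, -0.07, 1.26, -2.19]]
-30.0 [[-1.46, 0.37, 1.07, 1.65, -0.34, 1.32, -2.43], [-0.64, 0.08, 1.06, 1.85, -0.07, 1.26, -1.66]]
0.0 [[-0.97, 0.24, 0.42, 1.64, -0.1, 1.28, -2.1], [0.07, 0.06, 0.3, 1.83, -0.02, 1.26, -1.2]]
30.0 [[-0.93, 0.24, 0.37, 1.64, -0.09, 1.28, -1.59], [0.02, 0.06, 0.36, 1.83, -0.02, 1.26, -0.67]]
60.0 [[-0.88, 0.24, 0.32, 1.64, -0.08, 1.28, -1.07], [-0.03, 0.06, 0.41, 1.83, -0.02, 1.26, -0.14]]
90.0 [[-0.85, 0.23, 0.28, 1.63, -0.07, 1.28, -0.56], [-0.09, 0.06, 0.46, 1.83, -0.03, 1.26, 0.38]]
120.0 [[-0.79, 0.23, 0.21, 1.63, -0.05, 1.28, -0.05], [-0.14, 0.06, 0.52, 1.84, -0.03, 1.26, 0.91]]
150.0 [[-0.73, 0.23, 0.15, 1.63, -0.03, 1.28, 0.46], [-0.26, 0.06, 0.65, 1.84, -0.04, 1.26, 1.44]]
```

Run:
```python
from h import *
manip.reach([.507,.322,.19],down(np.pi))
a,o=snap("wrist"); print(o["time_s"],o["tcp_pos"],o["eef_rot"])
cv2.imwrite("pics/w1.png",cv2.resize(a,(800,600),interpolation=cv2.INTER_CUBIC))
```

```text
1.55 [0.5061363 0.3236275 0.1900772] [-1.63208422e-04 -9.96791014e-04  9.99999384e-01  4.61007574e-04]
```

View pics/w1.png

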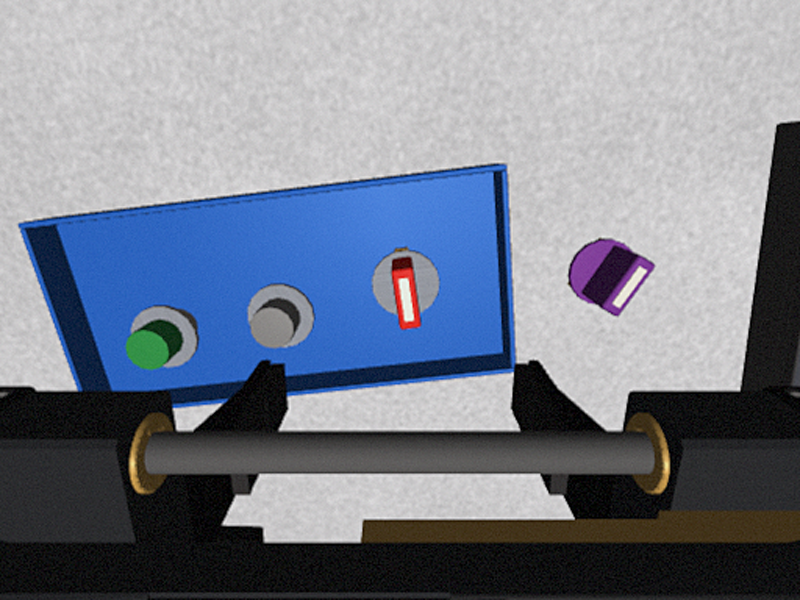

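Candidates in the wrist view: the red plate at (405,295) in the tray and the purple one at (625,285) outside it. Red in the tray fits. I'll confirm in an enlarged crop and segment the white line.

Run:
```python
from h import *
a,o=snap("wrist")
cv2.imwrite("pics/w1c.png",cv2.resize(a[145:225,220:300],(640,640),interpolation=cv2.INTER_CUBIC)[:600])
c=a.astype(int); m=((c.min(2)>170)).astype(np.uint8); m[:160]=0;m[215:]=0;m[:,:240]=0;m[:,272:]=0
n,l,s,ce=cv2.connectedComponentsWithStats(m); k=1+np.argmax(s[1:,4]); print(s[k],ce[k])
ys,xs=np.nonzero(l==k)
P=np.array([ray("wrist",(x,y),.071,o)[:2] for x,y in zip(xs,ys)])
(cx,cy),(w,h),an=cv2.minAreaRect(P.astype(np.float32)*1000);print(cx,cy,w,h,an, P.mean(0))
d=np.linalg.svd(P-P.mean(0))[2][0]; print("yaw",np.degrees(np.arctan2(d[1],d[0])))
```

```text
[255 178  10  28 162] [259.47530864 191.33333333]
506.3627624511719 327.90484619140625 27.616802215576172 5.727257251739502 8.60172176361084 [0.50620701 0.32787064]
yaw 8.649088828388166
```

View pics/w1c.png

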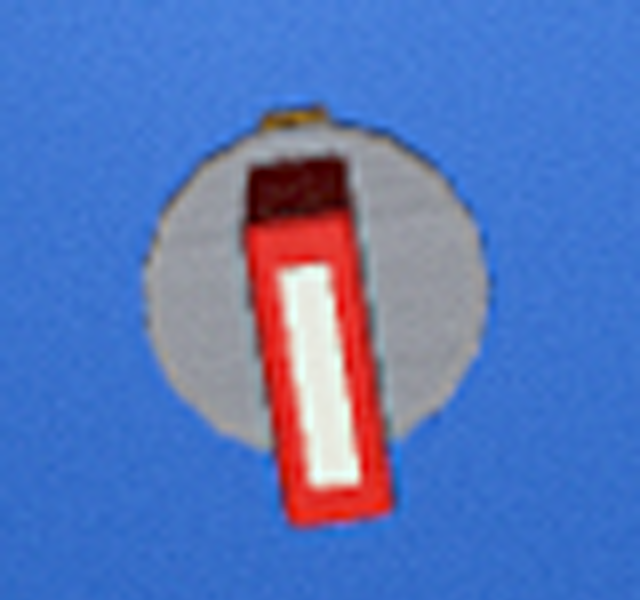

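The crop shows the red master with its brass lug at the top edge and the white line centred at raw pixel (259.5,191.3). That gives (0.506, 0.328) with yaw 8.6°, and the line length is plausible. Grasping.

Run:
```python
from h import *
psi=np.pi+np.radians(8.65); p=[.5062,.3279]
hand.grip(.05)
manip.reach(p+[.12],down(psi))
manip.move_l(p+[.040],max_speed=.1)
o=manip.observe();print(o["tcp_pos"],o["force"])
hand.grip(0.0)
o=manip.observe();print(o["opening"],o["finger_force"],o["force"])
manip.move_l(p+[.20],max_speed=.15)
manip.hold(.15)
o=manip.observe();print(o["time_s"],o["opening"],o["finger_force"],o["force"],o["tcp_pos"])
ps=np.pi+np.radians(12.5); u=np.array([np.cos(ps),np.sin(ps)])
t=np.array([.4764,-.2059])-.065*u
manip.reach([*t,.2],down(ps)); manip.hold(.3)
a,o=snap("wrist"); print(o["time_s"],o["tcp_pos"],o["eef_rot"],o["opening"],o["force"],o["qpos"])
cv2.imwrite("w2raw.png",a)
cv2.imwrite("pics/w2.png",cv2.resize(a,(800,600),interpolation=cv2.INTER_CUBIC))
```

```text
[0.5067955  0.32829149 0.04077842] [0.22305815 0.4262431  0.95033368]
0.01421677557816509 29.999554390087724 [-0.1383326   0.30127346 -0.06481172]
5.9583 0.013991480371714446 29.9994623567909 [-0.95910019  0.54945506 -1.4303426 ] [0.50569273 0.32758813 0.19880279]
8.1417 [ 0.5400789  -0.19129203  0.1999781 ] [-2.43336285e-05 -1.09344538e-01  9.94003909e-01  2.21059003e-05] 0.013798341464256047 [ 0.29371674 -0.07956281 -1.02870099] [-0.1658168   0.17871668  0.51956818  1.69703559 -0.09200291  1.2902117
  2.16233293]
```

View pics/w2.png

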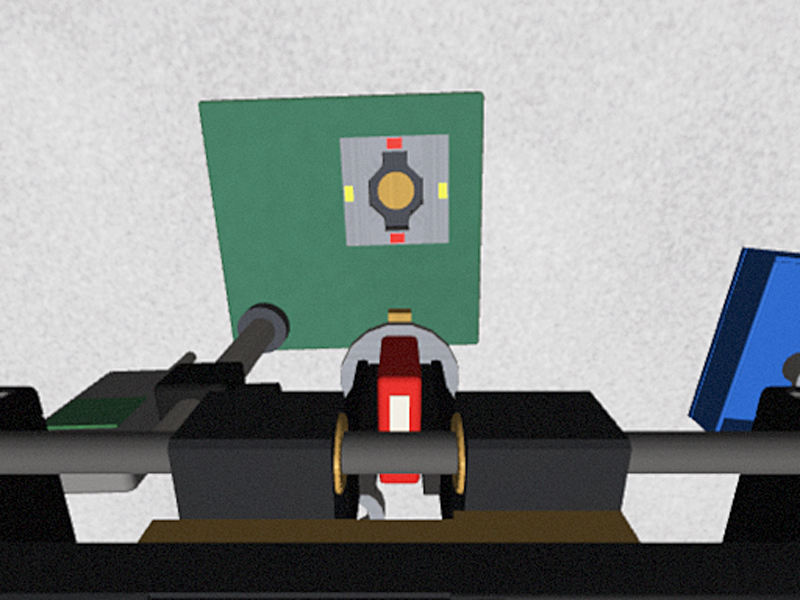

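The view shows the seat clear of the held master: red marks at about (394,143) and (397,238), yellow marks at about (349,194) and (443,190), and the held lug at (400,316). I'll segment the marks for a precise position.

Run:
```python
from h import *
a=cv2.imread("w2raw.png"); o=np.load("obs.npy",allow_pickle=True).item()
hs=cv2.cvtColor(a,cv2.COLOR_BGR2HSV); S=hs[...,1]; H=hs[...,0]; V=hs[...,2]
roi=np.zeros(S.shape,bool); roi[80:165,212:292]=1
def blobs(m,z):
    n,l,s,c=cv2.connectedComponentsWithStats((m&roi).astype(np.uint8)); r=[]
    for k in range(1,n):
        if s[k,4]>12:
            w=ray("wrist",c[k],z,o); r.append(w[:2]); print(np.round(c[k],1),s[k,4],w.round(4))
    return r
r=blobs((S>150)&((H<6)|(H>174))&(V>140),.07)
print("y"); y=blobs((S>140)&(H>24)&(H<36)&(V>150),.07)
print("plunger"); blobs((S>80)&(H>10)&(H<23)&(V>100),.058)
d=r[0]-r[1]; e=y[0]-y[1]
print("red mid",(r[0]+r[1])/2,np.linalg.norm(d),np.degrees(np.arctan2(d[1],d[0])),"yel mid",(y[0]+y[1])/2,np.linalg.norm(e),np.degrees(np.arctan2(e[1],e[0])))
roi[:]=0; roi[195:212,240:270]=1
print("lug, expect z",o["tcp_pos"][2]-.036); 
R=Rn.from_quat(np.array(o["eef_rot"])[[1,2,3,0]]).as_matrix()
for b in blobs((S>100)&(H>8)&(H<28)&(V>80),o["tcp_pos"][2]-.029-.0035): print("tool frame",(R.T@(np.r_[b,0]-np.r_[o["tcp_pos"][:2],0]))[:2])
```

```text
[252.   91.5] 54 [ 0.4509 -0.2143  0.07  ]
[254. 152.] 45 [ 0.5047 -0.2005  0.07  ]
y
[282.6 121.6] 33 [ 0.4709 -0.1805  0.07  ]
[222.9 123.6] 38 [ 0.4849 -0.235   0.07  ]
plunger
[253.  121.5] 454 [ 0.4776 -0.2077  0.058 ]
red mid [ 0.47784023 -0.20742279] 0.05554289258958407 -165.62784899815216 yel mid [ 0.47785593 -0.20773495] 0.056326580801604006 104.40050858791862
lug, expect z 0.16397809753641632
[255.5 202.5] 84 [ 0.5224 -0.1951  0.1675]
tool frame [0.01805654 0.00014119]
```

Run:
```python
from h import *
a=cv2.imread("w2raw.png"); o=np.load("obs.npy",allow_pickle=True).item()
R=Rn.from_quat(np.array(o["eef_rot"])[[1,2,3,0]]).as_matrix(); f=o["tcp_pos"][2]-.0368
hs=cv2.cvtColor(a,cv2.COLOR_BGR2HSV)
for v in range(194,262): print(v,a[v,256].tolist(),end=" ")
print()
for nm,v,z,ex in(("plate top front",241.3,.067,20),("plate top front deg",239.5,.067,20),("flange rim",206.7,.024,24),("lug bottom",197.5,0,21)):
    b=ray("wrist",(256,v),f+z,o); print(nm,(R.T@(b-o["tcp_pos"]))[:2]*1000,ex)
cv2.imwrite("pics/w2c.png",cv2.resize(a[185:275,210:300],(600,600),interpolation=cv2.INTER_CUBIC))
```

```text
194 [101, 128, 73] 195 [101, 125, 67] 196 [109, 134, 70] 197 [72, 95, 77] 198 [20, 51, 77] 199 [12, 42, 61] 200 [59, 114, 147] 201 [84, 162, 201] 202 [90, 171, 209] 203 [87, 166, 205] 204 [92, 174, 215] 205 [80, 142, 173] 206 [52, 71, 83] 207 [51, 49, 51] 208 [157, 150, 146] 209 [189, 179, 176] 210 [182, 175, 172] 211 [180, 172, 167] 212 [175, 170, 167] 213 [182, 172, 167] 214 [142, 138, 144] 215 [55, 53, 95] 216 [0, 3, 73] 217 [10, 10, 76] 218 [10, 15, 80] 219 [18, 17, 84] 220 [26, 28, 85] 221 [9, 8, 76] 222 [6, 10, 77] 223 [18, 16, 80] 224 [5, 9, 78] 225 [20, 18, 81] 226 [21, 26, 84] 227 [15, 15, 80] 228 [13, 15, 75] 229 [0, 0, 71] 230 [13, 17, 81] 231 [2, 6, 80] 232 [11, 15, 82] 233 [11, 8, 81] 234 [11, 18, 83] 235 [16, 24, 80] 236 [3, 9, 79] 237 [12, 17, 80] 238 [26, 27, 86] 239 [5, 10, 73] 240 [15, 15, 97] 241 [27, 28, 148] 242 [32, 35, 190] 243 [41, 45, 214] 244 [45, 50, 225] 245 [41, 48, 231] 246 [47, 54, 235] 247 [47, 51, 233] 248 [48, 53, 234] 249 [48, 55, 234] 250 [49, 53, 234] 251 [38, 44, 235] 252 [29, 35, 219] 253 [170, 184, 206] 254 [234, 244, 237] 255 [231, 242, 243] 256 [230, 239, 242] 257 [229, 238, 242] 258 [229, 238, 242] 259 [229, 239, 243] 260 [228, 238, 242] 261 [230, 240, 243] 
plate top front [19.9154272   0.39065372] 20
plate top front deg [20.86333297  0.38991616] 20
flange rim [22.08381931  0.44894391] 24
lug bottom [20.23520646  0.48385805] 21
```

View pics/w2c.png

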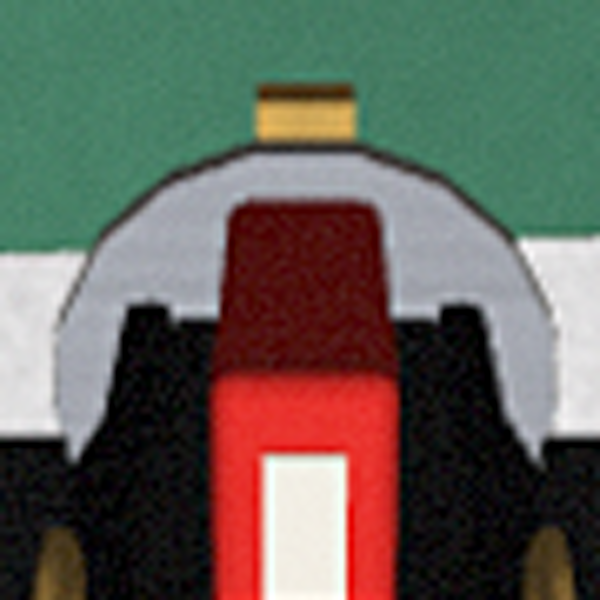

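Marks agree: the seat is at (0.4778, -0.2076) with yaw 14.4°. The master in hand is about (-0.5, +0.4) mm off in the tool frame. Inserting with force checks.

```bash
cat >> h.py <<'E'
YAW=np.radians(14.4); SEAT=np.array([.4778,-.2076]); OFF=np.array([-.0005,.0004])
def tcp_xy(psi):
    return SEAT-np.array([[np.cos(psi),np.sin(psi)],[np.sin(psi),-np.cos(psi)]])@OFF
def rep(t=""):
    o=manip.observe(); print(t,round(o["time_s"],2),o["tcp_pos"].round(4),"F",o["force"].round(1),"M",o["moment"].round(2),round(o["opening"],4)); return o
E
python3 - <<'E'
from h import *
psi=np.pi+YAW; p=tcp_xy(psi); print(p)
manip.reach([*p,.16],down(psi)); 
manip.move_l([*p,.115],max_speed=.1); manip.hold(.2); rep()
for z in(.108,.104,.100,.096,.092,.089):
    manip.move_l([*p,z],max_speed=.04); o=rep(z)
    if abs(o["force"][2])>14 or np.hypot(*o["force"][:2])>10: print("STOP");break
E
```

```text
[ 0.47741518 -0.20811178]
 9.39 [ 0.4781 -0.2083  0.1158] F [-0.7  0.7 -1.8] M [ 0.07  0.04 -0.02] 0.0134
0.108 9.72 [ 0.4771 -0.208   0.1076] F [-0.5  0.3 -1.4] M [ 0.06 -0.01  0.  ] 0.0138
0.104 9.97 [ 0.4772 -0.208   0.1037] F [ 0.6  1.4 -1.6] M [ 0.02 -0.01 -0.05] 0.0137
0.1 10.22 [ 0.4772 -0.208   0.0997] F [-0.4 -0.2 -2.4] M [ 0.09  0.03 -0.  ] 0.0137
0.096 10.47 [ 0.4772 -0.208   0.0957] F [-0.2 -0.2 -1.7] M [ 0.04 -0.03 -0.06] 0.0136
0.092 10.72 [ 0.4779 -0.2083  0.0923] F [ 0.3 -1.3  1.3] M [ 0.04 -0.07 -0.01] 0.0139
0.089 10.97 [ 0.4779 -0.2083  0.0894] F [ 0.3 -1.3  3.7] M [ 0.04 -0.08 -0.01] 0.0136
```

Lugs are through and the spring force builds as expected. Pressing home.

Run:
```python
from h import *
psi=np.pi+YAW; p=tcp_xy(psi)
for z in(.086,.084,.083,.082):
    manip.move_l([*p,z],max_speed=.03); manip.hold(.1); o=rep(z)
    if o["force"][2]>16: print("flush");break
```

```text
0.086 11.32 [ 0.478  -0.2083  0.0866] F [-0.3 -0.9  5.9] M [0.04 0.   0.02] 0.014
0.084 11.67 [ 0.478  -0.2083  0.0848] F [ 0.5 -0.   6.4] M [0.14 0.12 0.03] 0.0136
0.083 12.02 [ 0.478  -0.2084  0.0839] F [-0.3  0.3  6.9] M [ 0.08  0.19 -0.02] 0.0139
0.082 12.37 [ 0.478  -0.2083  0.083 ] F [-1.   0.5  7.8] M [ 0.12  0.16 -0.01] 0.0139
```

Run:
```python
from h import *
psi=np.pi+YAW; p=tcp_xy(psi)
for z in(.081,.0803,.0796,.079,.0785,.078):
    manip.move_l([*p,z],max_speed=.03); manip.hold(.1); o=rep(z)
    if o["force"][2]>14: print("flush");break
```

```text
0.081 12.72 [ 0.478  -0.2083  0.0821] F [-1.9  0.   8.3] M [ 0.14  0.26 -0.05] 0.0137
0.0803 13.07 [ 0.4781 -0.2084  0.082 ] F [-2.8  0.8 14.1] M [ 0.24  0.62 -0.01] 0.0138
flush
```

Flush at TCP z 0.082. Now the clockwise twist, in steps.

Run:
```python
from h import *
for k in range(1,10):
    psi=np.pi+YAW-np.radians(10*k)
    manip.move_l([*tcp_xy(psi),.0805],down(psi),max_speed=.03); o=rep(10*k)
    if abs(o["force"][2])>30 or np.hypot(*o["force"][:2])>15 or abs(o["moment"][2])>1.2: print("STOP");break
```

```text
10 13.39 [ 0.4784 -0.2085  0.082 ] F [-0.6  0.3 10.6] M [ 0.11  0.26 -0.03] 0.0137
20 13.72 [ 0.4784 -0.2086  0.082 ] F [-1.3 -0.3 10.5] M [-0.02  0.18 -0.01] 0.0141
30 14.04 [ 0.4784 -0.2085  0.082 ] F [-0.7 -0.5 10. ] M [-0.07  0.15 -0.06] 0.0137
40 14.37 [ 0.4783 -0.2085  0.082 ] F [-0.1 -0.7 10.2] M [-0.07  0.18 -0.08] 0.0136
50 14.69 [ 0.4783 -0.2084  0.082 ] F [ 0.  -0.4 10.5] M [-0.1   0.24 -0.06] 0.0134
60 15.02 [ 0.4783 -0.2083  0.082 ] F [-0.3 -0.2 10.1] M [-0.15  0.22 -0.02] 0.0138
70 15.34 [ 0.4783 -0.2082  0.082 ] F [-0.3 -0.8  9.4] M [-0.17  0.24 -0.04] 0.0138
80 15.67 [ 0.4784 -0.2082  0.082 ] F [-0.6 -0.1 10.5] M [-0.17  0.29 -0.03] 0.0138
90 15.99 [ 0.4784 -0.2081  0.082 ] F [-1.3 -1.2 10.7] M [-0.17  0.27 -0.06] 0.0137
```

Run:
```python
from h import *
psi=np.pi/2+YAW
manip.move_l([*tcp_xy(psi),.0797],down(psi),max_speed=.03); manip.hold(.5); o=rep(); print(o["eef_rot"],down(psi),o["finger_force"])
a,o=snap("wrist")
cv2.imwrite("pics/w3.png",cv2.resize(a[60:330,76:436],(800,600),interpolation=cv2.INTER_CUBIC))
```

```text
16.74 [ 0.4784 -0.2081  0.082 ] F [-2.9  0.2 16.3] M [ 0.02  0.74 -0.08] 0.0139
[1.06498516e-03 6.13106559e-01 7.89999227e-01 6.59404586e-04] [0, np.float64(0.6129070536529766), np.float64(0.7901550123756903), 0] 30.008319932967424
```

View pics/w3.png

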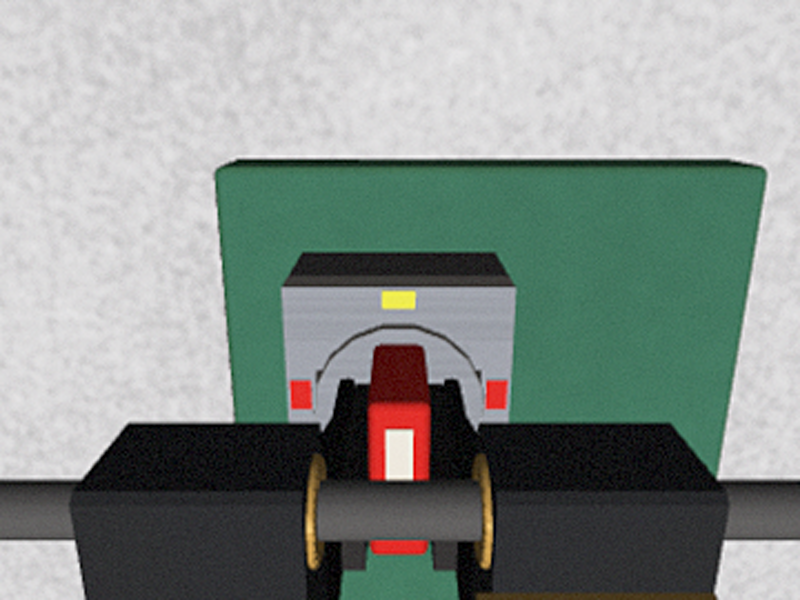

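The picture shows the flange flush on the block, with the grip plate in line with the yellow mark at (398,300). Contact force rises beyond the spring force, and the grip is at 30 N. Handing in.

```bash
python3 -c "
from h import *
print(ticket.finish_job())"
```

```text
the job is handed in; nothing more can be done
None
```

The red master is in the bayonet seat, turned a quarter turn clockwise and pressed flush with the gripper still holding it at 30 N. The job was handed in after about 17 s of the 53 s allowed; no verdict was shown.

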